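# Hang the framed slab on the gauge's hook

### The job

Take the framed coin slab with the tall tab out of the beech stand and hang it by its eye on the steel hook, in front of the green gauge that hangs there already. Slide it back along the hook, pushing the gauge ahead of it, until the pair bears firmly but gently on the hook's sprung buffer; keep it pressed there for a second, then let go so that both hang close together. Do not knock the gauge off, push hard or disturb the other things on the bench.

Things in the scene. Friction and masses are not known exactly. Their poses are not given: they have to be found in the camera images.
- hanger_tab (a point): Middle of the grip tab of the framed coin slab (the hanger): aluminium frame 62 mm wide (y), 8 thick (x), 160 tall, 0.11 kg, upright in any of the stand's three slots, 22 mm deep in it: lift straight up. The tab at its top is 26 wide, 8 thick; this point is 17 mm below its top, 25 above its foot, 143 above the underside. x is normal to the plate, z up; front and back are alike.
- hanger_eye (a point): Place in the hanger's eye where the peg bears when it hangs, 34.6 mm below the tab's point, axes alike. The eye is a house-shaped window right through the plate (along x), 24 mm wide; its gabled roof peaks 4.6 mm above this point, its floor lies 28 mm below.
- gauge_eye (a point): The same place in the eye of the green plastic gauge that already hangs on the peg: a plate 46 mm wide, 6 thick (its x), 0.05 kg, its eye of the same form, its top 13 mm above this point. It hangs loosely and slides along the peg at less than 1 N.
- peg (a point): Point on the hook's peg axis; x along the peg, z up. Round steel peg 8 mm thick, level, 165 mm above the bench, from its upright (178 mm tall) at x = +55 mm to x = -75 mm; then an upturned tip rises 9 mm while running out 9 mm more (its rounded end reaches 13 mm above the axis, x = -88 mm). Hangers go on over the tip, moving in +x.
- hook: Fixed hook stand, origin under its foot 165 mm below point peg, same axes. Behind the gauge a rubber buffer disc 30 mm wide rides on the peg. Its clamp differs each time: face anywhere from x = -18 to +7 mm, not reported, to be felt. It gives 1 mm per 4.5 N, bottoms after 10 mm. Seating takes a push of 4 to 14 N (7 is right) kept for a second; over 16 N is too hard.
- stand: Fixed slotted beech stand 112 x 86 x 32 mm; origin under its centre; three slots along its y at x = -32, 0 and +32 mm, 10 mm floor height.
- slab_a: clear coin slab 60 x 8 x 85 mm, no eye or tab, upright in a slot of the beech stand; origin under its centre; a bystander
- slab_b: another such clear coin slab in the stand; a bystander
- medal: bronze medal, 60 mm across, 6 mm thick, lying flat; a bystander
- groat: silver groat, 26 mm across, 4 mm thick, lying flat; a bystander
- flashlight: chrome flashlight 115 mm long, 30 mm thick, lying; a bystander
- caliper: steel caliper 150 mm long, 9 mm thick, lying flat; a bystander
- loupe: black stand loupe, 36 mm across, 28 mm high; a bystander
There are look-alikes about, which are no part of the job. Leave any orange or purple look-alike of the part that bears hanger_tab alone.

How it is judged:
By the outcome, as a careful person would: the job done as asked, in the order asked, and still so for the second after the job is handed in, with the robot touching nothing.
It also fails if it takes over 72 s, if anything falls off the work surface, if the arm or the gripper's body presses on something with over 40 N, if the wrist force passes 120 N, or if a joint passes its speed limit or range.

### The arm

A 6-joint arm with a two-finger parallel gripper is mounted at the origin on the work surface. World frame = base frame: x ahead of the robot, y to its left, z up, the work surface at z = 0. Lengths are in m, angles in rad, forces in N, time in s.
With the tool pointing down it reaches from about 0.25 to 0.775 m from the base axis. Payload 8.9 kg.
Tool frame: the origin (TCP) lies at the very end of the fingers, on their centre line; the grasp point (between the pads) lies 19 mm behind it; z points along the fingers, y is the line along which they close (so a half turn about z gives the same grasp; the last joint's range is limited). The gripper opens to 85 mm and grips with 20 to 120 N. Pads are 22 mm wide; open, the fingers measure 114 mm over their backs; the gripper's body (76 mm by 85 mm) begins 54 mm behind the grasp point. The pads swing forward as they close: fully open they stand 13 mm farther back than shut.
Start: joints at [1.005, 0.291, -0.153, 1.127, 0, 1.431], TCP at [0.217, 0.478, 0.231] pointing down, gripper open.
Joint ranges: [-2.52, 2.52], [-0.91, 1.74], [-1.3, 1.37], [-1.96, 2.02], [-1.52, 1.47], [-3.14, 3.14]. Speed limits (rad/s): [2.22, 2.22, 2.79, 3.14, 3.14, 3.14].

### API

Orientations are given as a rotation vector (axis times angle).
In Python, from cell import readout, cams, manip gives the robot as it stands.
- The arm moves only by the tool carry_out, never from a script. Its argument "targets" is a list of rows, each an object with "xyz": the shift along the world's x, y, z in units of 0.03 m (1.0 is 0.03 m), a list of three; "roll": the turn about the world's z in units of 8 degrees (1.0 is 8 degrees). A call has 1 to 12 rows; each row shifts and turns the commanded pose from where the row before left it; what a row does not reach is not made up. A row lasts 1/8 s, in which the tool goes at most 62.5 mm and 10.7 degrees, less where a joint would pass 70% of its speed; a pose out of reach is approached as far as the arm can. A call with a number of a shift or a turn outside -1 to 1 is refused whole. A call with a gripper value outside its range is refused whole. "jaw" is the opening, from 0 (shut) to 1 (fully open), set as the call begins (left out, the last holds). The fingers move at their own pace and stop on an object; "squeeze" is the grip in N (left out, the last holds). Time passes only in rows, so rows that do not move let the fingers close. It gives the time, the measured TCP pose, the force, the opening and the grip force at its end, in the units of the state.
- readout.state(): the state, without advancing time (a new reading comes with each control period).
- cams.camera(name): name is "scene" or "side" or "wrist"; returns the picture (480x640x3 uint8, red, green, blue); there is no depth.
- cams.camera_model(name): a dict with "vfov" (degrees; the focal length in pixels is half the picture's height over the tangent of half this angle, whatever the lens; pixels are square), "cx", "cy" (the principal point, pixels), "k1" (the pictures are not rectified: a ray, as slopes to the right and down, at radius r is drawn at 1 + k1 r^2 times it, then the intrinsics apply), "T" (4x4, takes a point from camera to world coordinates). Camera axes: x right, y down, z forward; pixel columns grow to the right and rows downward; lengths in m; the calibration is good to about 2 mm. A picture is of the moment at which its call begins: read the wrist's pose just before it. camera_model takes no time and is no camera call; for the wrist camera it gives the pose at the moment of the call.
- manip.close_job(): hands the job in; it is judged then, once.
The state is a dict: "time": time; "joints": joint angles; "dq": joint speeds; "joint_efforts": joint torques, N m; "tool_pos": TCP position; "ee_rot": TCP orientation; "contact_force": force on the tool from outside, world axes, zero at the start; "wrist_torque": the same for the moment, N m; "gripper_width": finger opening in m; "gripper_force": force on a finger pad.
Only numpy, scipy, OpenCV 4.12 (cv2) and the standard library are available. Lean on these libraries where they do the work, as an engineer would, in place of code of your own. Each camera call takes 0.05 s, during which the arm holds its last target. There are 200 camera calls.

## Working session

There is one attempt and no reset: what is moved stays moved. The work goes in short steps, Python scripts to look and compute and a tool call to move; the robot and the scene stay as the last step left them, time stands still between calls to the robot, and variables do not carry over. Pictures are saved under pics/ and viewed, at most 10 in all, crops included, and the job is handed in when it is done.

Besides the shell and the picture viewer there is one more tool, called after "Request:" by a JSON object that holds its "method" and its "body". carry_out: Moves the arm, as the interface text tells. Shifts and turns lie within -1 to 1; 1 stands for 0.03 m of shift or 8 degrees of turn. Its arguments: {"type":"object","properties":{"targets":{"type":"array","items":{"type":"object","properties":{"xyz":{"type":"array","items":{"type":"number"}},"roll":{"type":"number"}}}},"jaw":{"type":"number"},"squeeze":{"type":"number"}},"required":["targets"]}

```bash
mkdir -p pics; ls; python3 - <<'E'
from cell import readout,cams
import cv2,json,numpy as np
s=readout.state();print({k:np.round(v,3).tolist() for k,v in s.items()})
for n in("scene","side","wrist"):
    m=cams.camera_model(n);print(n,m["vfov"],m["cx"],m["cy"],m["k1"],np.round(m["T"],3).tolist())
    cv2.imwrite(f"pics/{n}0.png",cams.camera(n)[:,:,::-1])
E
```

```text
pics
{'time': 0.0, 'joints': [1.005, 0.291, -0.154, 1.127, -0.0, 1.431], 'dq': [-0.0, -0.001, -0.001, -0.001, 0.001, 0.001], 'joint_efforts': [0.001, -53.715, 33.137, 0.016, -0.0, 0.0], 'tool_pos': [0.217, 0.478, 0.231], 'ee_rot': [-0.665, -3.07, 0.002], 'contact_force': [0.087, -0.04, 1.457], 'wrist_torque': [0.005, 0.0, 0.014], 'gripper_force': 0.0, 'gripper_width': 0.085}
scene 56.09438027231197 329.30320916413586 243.03048878905352 -0.09146298765525021 [[-0.666, 0.619, -0.416, 1.004], [0.746, 0.554, -0.37, 0.387], [0.001, -0.557, -0.83, 1.001], [0.0, 0.0, 0.0, 1.0]]
side 53.868135791390245 327.248312999439 236.47029836366528 -0.05168752526476311 [[-0.972, -0.158, 0.175, 0.406], [-0.235, 0.603, -0.763, 0.686], [0.015, -0.782, -0.623, 0.685], [0.0, 0.0, 0.0, 1.0]]
wrist 59.99472493044055 316.26221040815125 237.85332706915972 0.003257404308720847 [[0.414, 0.867, 0.278, 0.145], [0.91, -0.394, -0.127, 0.51], [-0.0, 0.305, -0.952, 0.373], [0.0, 0.0, 0.0, 1.0]]
```

View pics/scene0.png

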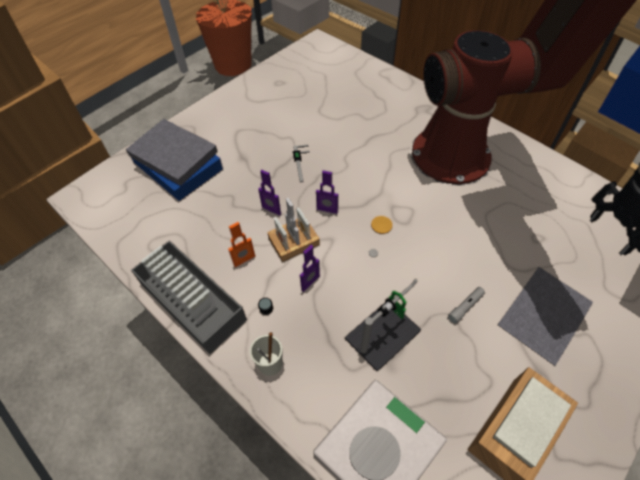

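View pics/side0.png

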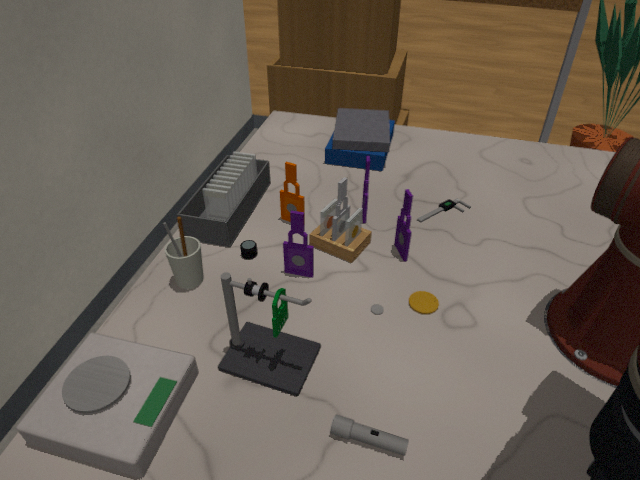

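Scene view: the stand is at about (293,235), with purple look-alikes at (270,192), (327,192) and (310,270) and an orange one at (240,245). The hook is at about (385,320), with the green gauge at (399,302). Side view: the stand is at (340,230), with a grey part with an upright tab at (342,195). The hook upright is at (230,310), the buffer at (255,290), the gauge at (280,310) and the tip at (308,301).

The candidates for the hanger are the grey part in the stand, the three purple ones and the orange one. Only the grey one is aluminium and in the stand. I'll confirm that in an enlarged crop.

```bash
python3 - <<'E'
import cv2,numpy as np
a=cv2.imread("pics/scene0.png");b=cv2.imread("pics/side0.png")
def c(i,x,y,w,h):return cv2.resize(i[y:y+h,x:x+w],(400,300),interpolation=cv2.INTER_CUBIC)
m=np.vstack([np.hstack([c(a,253,190,80,60+10)if 0 else c(a,250,190,96,72),c(a,340,270,96,72)]),np.hstack([c(b,296,170,120,90),c(b,210,255,120,90)])])
cv2.imwrite("pics/mos1.png",m)
E
```

```text
(no output)
```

View pics/mos1.png

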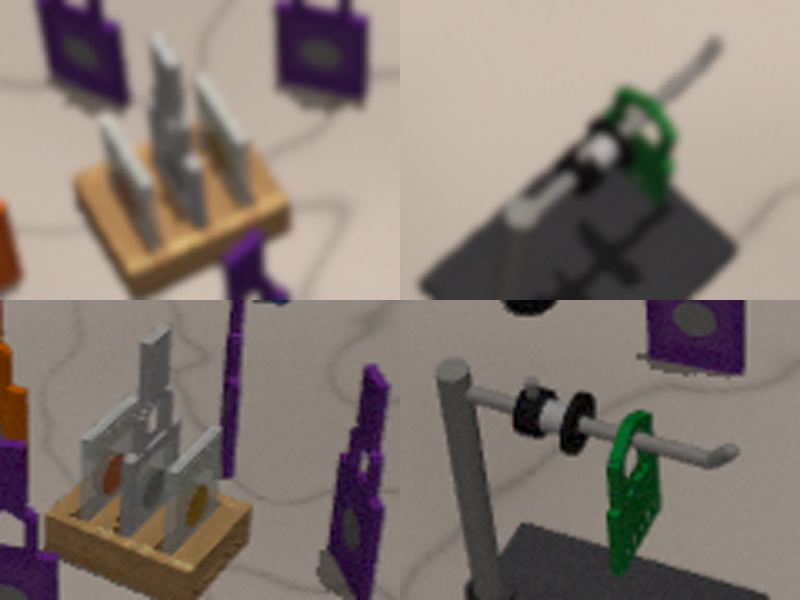

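```bash
cat >h.py <<'E'
import numpy as np,cv2
from cell import readout,cams
def ray(m,u,v):
    f=240/np.tan(np.radians(m["vfov"])/2)
    K=np.array([[f,0,m["cx"]],[0,f,m["cy"]],[0,0,1.]])
    p=cv2.undistortPoints(np.array([[[u,v]]],float),K,np.array([m["k1"],0,0,0,0.]))[0,0]
    T=np.array(m["T"]);d=T[:3,:3]@np.array([*p,1]);return T[:3,3],d/np.linalg.norm(d)
def plane(m,u,v,z):
    o,d=ray(m,u,v);return o+d*(z-o[2])/d[2]
def tri(*obs):
    A=0;b=0
    R=[ray(*o) for o in obs]
    for o,d in R:
        P=np.eye(3)-np.outer(d,d);A=A+P;b=b+P@o
    x=np.linalg.solve(A,b);return x,[round(1e3*np.linalg.norm((np.eye(3)-np.outer(d,d))@(x-o)),1) for o,d in R]
def proj(m,p):
    f=240/np.tan(np.radians(m["vfov"])/2);T=np.array(m["T"]);q=T[:3,:3].T@(np.array(p)-T[:3,3]);s=q[:2]/q[2];s=s*(1+m["k1"]*s@s);return f*s+[m["cx"],m["cy"]]
E
python3 - <<'E'
from h import *
a=cams.camera_model("scene");b=cams.camera_model("side")
for n,p,q in(("tabtop",(289.4,200.6),(342.8,179)),("upright",(368.8,320.9),(225.9,276)),("tip",(415.4,280.1),(309.6,300.6)),("gauge",(398.8,295.2),(282.9,289.5))):
    x,e=tri((a,*p),(b,*q));print(n,x.round(4),e)
for X,Y in((78,185),(135,262),(290,208),(235,140)):print("st",plane(a,250+X/4.1667,190+Y/4.1667,.032).round(4))
for X,Y in((45,205),(190,285),(250,200),(105,160)):print("st side",plane(b,296+X/3.333,170+Y/3.333,.032).round(4))
print(np.degrees(0))
E
```

```text
tabtop [ 0.5627 -0.1318  0.1748] [np.float64(0.3), np.float64(0.3)]
upright [0.6775 0.2017 0.1787] [np.float64(0.3), np.float64(0.3)]
tip [0.5387 0.2158 0.1747] [np.float64(0.1), np.float64(0.1)]
gauge [0.5864 0.2074 0.1736] [np.float64(4.5), np.float64(4.5)]
st [ 0.6038 -0.182   0.032 ]
st [ 0.6205 -0.1143  0.032 ]
st [ 0.5276 -0.0704  0.032 ]
st [ 0.5122 -0.1323  0.032 ]
st side [ 0.6321 -0.1214  0.032 ]
st side [ 0.5213 -0.065   0.032 ]
st side [ 0.4988 -0.1621  0.032 ]
st side [ 0.605  -0.1816  0.032 ]
0.0
```

View pics/wrist0.png

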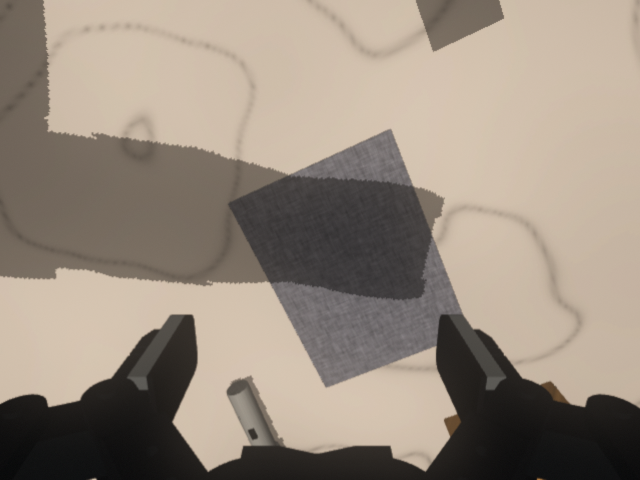

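Candidates: the grey hanger in the stand's middle slot at side (342,195) / scene (290,205), three purple ones and one orange one. The enlarged crop confirms that only the grey one is aluminium, in the stand, with an eye and a tall tab. Its top triangulates to z≈0.175 (0.170 expected). The wrist view shows no obstacles nearby. I'll move above the stand.

Request:
{"method": "carry_out", "body": {"targets": [{"xyz":[0,0,1],"roll":-0.48},{"xyz":[0,0,1],"roll":-0.48},{"xyz":[0,0,1],"roll":-0.48},{"xyz":[0.55,-0.96,0],"roll":-0.48},{"xyz":[0.55,-0.96,0],"roll":-0.48},{"xyz":[0.55,-0.96,0],"roll":-0.48},{"xyz":[0.55,-0.96,0],"roll":-0.48},{"xyz":[0.55,-0.96,0],"roll":-0.48},{"xyz":[0.55,-0.96,0],"roll":-0.48},{"xyz":[0.55,-0.96,0],"roll":-0.48},{"xyz":[0.55,-0.96,0],"roll":-0.48},{"xyz":[0.55,-0.96,0],"roll":-0.48}], "jaw": 0.6, "squeeze": 40}}

```text
time: 1.65
tool_pos: [0.3661, 0.2177, 0.3212]
ee_rot: [-1.817, -2.563, 0.0]
contact_force: [0.6, -0.1, 0.5]
gripper_width: 0.0513
gripper_force: 0.0
```

Request:
{"method": "carry_out", "body": {"targets": [{"xyz":[0.55,-0.96,0],"roll":-0.48},{"xyz":[0.55,-0.96,0],"roll":-0.48},{"xyz":[0.55,-0.96,0],"roll":-0.48},{"xyz":[0.55,-0.96,0],"roll":-0.48},{"xyz":[0.55,-0.96,0],"roll":-0.48},{"xyz":[0.55,-0.96,0],"roll":-0.48},{"xyz":[0.55,-0.96,0],"roll":-0.48},{"xyz":[0.55,-0.96,0],"roll":-0.48},{"xyz":[0.55,-0.96,0],"roll":-0.48},{"xyz":[0.55,-0.96,0],"roll":-0.48},{"xyz":[0.55,-0.96,0],"roll":-0.48},{"xyz":[0.55,-0.96,0],"roll":-0.48}]}}

```text
time: 3.15
tool_pos: [0.5642, -0.1279, 0.321]
ee_rot: [-2.675, -1.647, 0.0]
contact_force: [0.4, -0.5, 0.5]
gripper_width: 0.0513
gripper_force: 0.0
```

```bash
python3 - <<'E'
from h import *
s=readout.state();print({k:np.round(s[k],4).tolist() for k in("time","tool_pos","ee_rot","joints","contact_force","gripper_width")})
m=cams.camera_model("wrist");i=cams.camera("wrist")[:,:,::-1].copy();cv2.imwrite("pics/w1.png",i)
np.save("w1T.npy",m["T"])
print(proj(m,[.5627,-.1318,.17]))
E
```

```text
{'time': 3.15, 'tool_pos': [0.5642, -0.1279, 0.321], 'ee_rot': [-2.6746, -1.6472, 0.0004], 'joints': [-0.3493, 0.3696, 0.1929, 1.3946, 0.0001, 1.6883], 'contact_force': [0.3911, -0.4566, 0.5059], 'gripper_width': 0.0513}
[318.29470208 221.81482843]
```

View pics/w1.png

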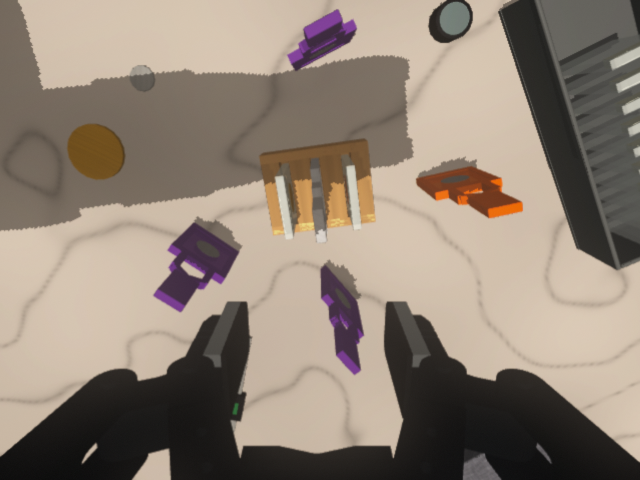

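The wrist view shows the stand at (318,190) with the hanger in the middle slot, its tab end near (321,240). Purple look-alikes are at (340,320), (200,260) and (325,35). I'll enlarge this to get the tab edges.

```bash
python3 - <<'E'
import cv2
i=cv2.imread("pics/w1.png")[130:265,240:420]
cv2.imwrite("pics/w1c.png",cv2.resize(i,(720,540),interpolation=cv2.INTER_CUBIC))
E
```

```text
(no output)
```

View pics/w1c.png

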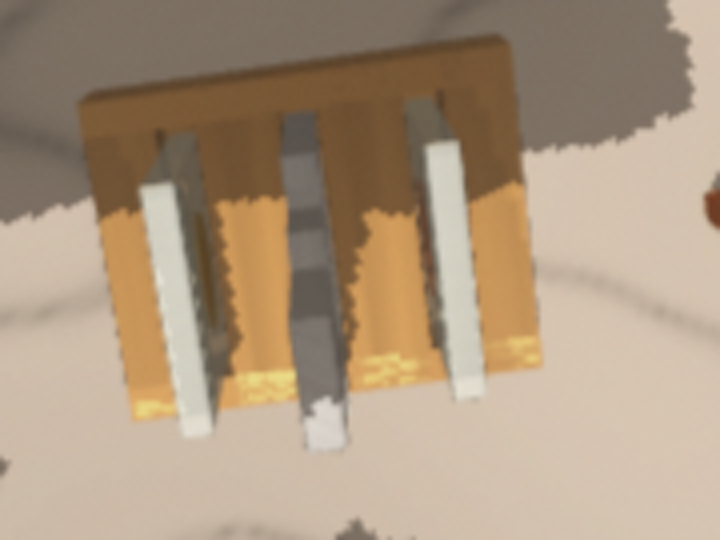

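```bash
python3 - <<'E'
from h import *
m=cams.camera_model("wrist");m["T"]=np.load("w1T.npy")
a=cams.camera_model("scene");b=cams.camera_model("side")
P=lambda X,Y:(240+X/4,130+Y/4)
x,e=tri((m,*P(318,383)),(a,289.4,200.6),(b,342.8,179));print("tab",x.round(4),e)
c=np.array([plane(m,*P(*q),.032)[:2] for q in((133,418),(540,365),(517,90),(85,137))]);print(c.round(4),c.mean(0))
d=c[[1,0,2,3]];v=c[1]-c[0]+c[2]-c[3];print("yaw",np.degrees(np.arctan2(v[1],v[0])),np.linalg.norm(v)/2, np.linalg.norm(c[0]-c[3]))
for q in((325,449),(318,383),(311,318)):print(plane(m,*P(*q),.17).round(4))
for q in((180,188,205,437),(443,140,468,395)):
    u=plane(m,*P(q[0],q[1]),.095);w=plane(m,*P(q[2],q[3]),.095);v=w-u;print("slab",((u+w)/2).round(4),np.degrees(np.arctan2(v[1],v[0]))-90,np.linalg.norm(v))
# purple tops, 160 tall
for q in((350,365),(175,300),(322,20),(505,208)):print("look-alike",plane(m,*q,.16).round(3))
E
```

```text
tab [ 0.5626 -0.1331  0.174 ] [np.float64(0.7), np.float64(0.8), np.float64(0.6)]
[[ 0.4958 -0.1571]
 [ 0.6006 -0.1932]
 [ 0.6253 -0.1241]
 [ 0.521  -0.085 ]] [ 0.56068753 -0.13985664]
yaw -19.7849890495841 0.11110088147352741 0.07643279686686127
[ 0.5576 -0.1469  0.17  ]
[ 0.5621 -0.1349  0.17  ]
[ 0.5665 -0.1234  0.17  ]
slab [ 0.5346 -0.1274  0.095 ] -202.32283380356625 0.058258014417662304
slab [ 0.5924 -0.1448  0.095 ] -199.66718828976633 0.05892471242270644
look-alike [ 0.529 -0.259  0.16 ]
look-alike [ 0.429 -0.141  0.16 ]
look-alike [ 0.625 -0.013  0.16 ]
look-alike [ 0.691 -0.187  0.16 ]
```

The tab point is consistent across three views: about (0.562,-0.135), top 0.170–0.174, slot yaw about -20.5°. Look-alikes are at least 120 mm away. Descending to grip.

Request:
{"method": "carry_out", "body": {"targets": [{"xyz":[-0.07,-0.24,-0.5],"roll":0.76},{"xyz":[0,0,-1]},{"xyz":[0,0,-1]},{"xyz":[0,0,-1]},{"xyz":[0,0,-1]},{"xyz":[0,0,-0.8]},{"xyz":[0,0,-0.5]},{"xyz":[0,0,-0.27]},{"xyz":[0,0,0]}]}}

```text
invalid input at $.targets[1]: expected keys xyz, roll
```

Request:
{"method": "carry_out", "body": {"targets": [{"xyz":[0,0,0]},{"xyz":[0,0,0]},{"xyz":[0,0,0]},{"xyz":[0,0,0]},{"xyz":[0,0,0]},{"xyz":[0,0,0]},{"xyz":[0,0,0]},{"xyz":[0,0,0]}], "jaw": 0, "squeeze": 45}}

```text
invalid input at $.targets[0]: expected keys xyz, roll
```

Refused whole: every row needs a roll value. Nothing has moved, so I'll resend it.

Request:
{"method": "carry_out", "body": {"targets": [{"xyz":[-0.07,-0.24,-0.5],"roll":0.76},{"xyz":[0,0,-1],"roll":0},{"xyz":[0,0,-1],"roll":0},{"xyz":[0,0,-1],"roll":0},{"xyz":[0,0,-1],"roll":0},{"xyz":[0,0,-0.8],"roll":0},{"xyz":[0,0,-0.5],"roll":0},{"xyz":[0,0,-0.27],"roll":0},{"xyz":[0,0,0],"roll":0}]}}

```text
time: 4.32
tool_pos: [0.5617, -0.1341, 0.1392]
ee_rot: [-2.582, -1.79, 0.0]
contact_force: [-0.5, -1.1, -0.1]
gripper_width: 0.0509
gripper_force: 0.0
```

```bash
python3 - <<'E'
from h import *
s=readout.state();print({k:np.round(s[k],4).tolist() for k in("time","tool_pos","ee_rot","contact_force","gripper_width")})
i=cams.camera("wrist")[:,:,::-1].copy();j=cams.camera("side")[:,:,::-1]
c=cv2.resize(j[140:280,270:450],(617,480),interpolation=cv2.INTER_CUBIC)
cv2.imwrite("pics/w2.png",cv2.resize(np.hstack([i,c]),(800,305)))
E
```

```text
{'time': 4.325, 'tool_pos': [0.5617, -0.1341, 0.1392], 'ee_rot': [-2.5816, -1.7899, 0.0002], 'contact_force': [-0.5122, -1.0511, -0.0641], 'gripper_width': 0.0509}
```

View pics/w2.png

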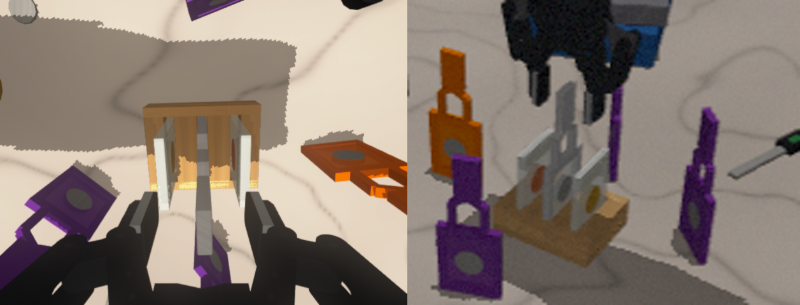

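The tab (wrist, about (205,240)) sits centred between the fingers (150 and 252) with its edges parallel to the pads. The side view agrees. Closing and lifting.

Request:
{"method": "carry_out", "body": {"targets": [{"xyz":[0,0,0],"roll":0},{"xyz":[0,0,0],"roll":0},{"xyz":[0,0,0],"roll":0},{"xyz":[0,0,0],"roll":0},{"xyz":[0,0,0],"roll":0},{"xyz":[0,0,0],"roll":0},{"xyz":[0,0,0],"roll":0},{"xyz":[0,0,0],"roll":0}], "jaw": 0, "squeeze": 45}}

```text
time: 5.42
tool_pos: [0.5622, -0.1343, 0.1396]
ee_rot: [2.581, 1.789, 0.001]
contact_force: [1.5, -0.1, 5.3]
gripper_width: 0.0072
gripper_force: 44.7
```

Request:
{"method": "carry_out", "body": {"targets": [{"xyz":[0,0,0.2],"roll":0},{"xyz":[0,0,0.3],"roll":0},{"xyz":[0,0,0.5],"roll":0},{"xyz":[0,0,0.7],"roll":0},{"xyz":[0,0,0.8],"roll":0},{"xyz":[0,0,0.8],"roll":0},{"xyz":[0,0,0.8],"roll":0},{"xyz":[0,0,0.8],"roll":0},{"xyz":[0,0,0.8],"roll":0}]}}

```text
time: 6.55
tool_pos: [0.5608, -0.1337, 0.3117]
ee_rot: [-2.581, -1.789, 0.001]
contact_force: [0.3, -0.4, -1.5]
gripper_width: 0.0076
gripper_force: 44.2
```

Request:
{"method": "carry_out", "body": {"targets": [{"xyz":[-0.14,0.5,0],"roll":0.15},{"xyz":[-0.14,0.98,0],"roll":0.15},{"xyz":[-0.14,1,0],"roll":0.15},{"xyz":[-0.14,1,0],"roll":0.15},{"xyz":[-0.14,1,0],"roll":0.15},{"xyz":[-0.14,1,0],"roll":0.15},{"xyz":[-0.14,1,0],"roll":0.15},{"xyz":[-0.14,1,0],"roll":0.15},{"xyz":[-0.14,1,0],"roll":0.15},{"xyz":[-0.14,1,0],"roll":0.15},{"xyz":[-0.14,1,0],"roll":0.17},{"xyz":[-0.14,0.8,0],"roll":0.17}]}}

```text
time: 8.05
tool_pos: [0.5093, 0.2059, 0.3092]
ee_rot: [-2.327, -2.108, 0.003]
contact_force: [0.5, -0.4, -1.5]
gripper_width: 0.0073
gripper_force: 44.2
```

Request:
{"method": "carry_out", "body": {"targets": [{"xyz":[0,0.47,0],"roll":0},{"xyz":[0,0,0],"roll":0},{"xyz":[0,0,0],"roll":0}]}}

```text
time: 8.43
tool_pos: [0.5112, 0.2178, 0.31]
ee_rot: [2.332, 2.105, -0.001]
contact_force: [0.2, -0.0, -0.6]
gripper_width: 0.0072
gripper_force: 44.2
```

```bash
python3 - <<'E'
from h import *
s=readout.state();print({k:np.round(s[k],4).tolist() for k in("time","tool_pos","ee_rot","contact_force","gripper_width")})
m=cams.camera_model("wrist");np.save("w3T.npy",m["T"])
i=cams.camera("wrist")[:,:,::-1].copy();j=cams.camera("side")[:,:,::-1];k=cams.camera("scene")[:,:,::-1]
cv2.imwrite("pics/w3f.png",i);cv2.imwrite("pics/s3.png",j);cv2.imwrite("pics/c3.png",k)
c=cv2.resize(j[170:380,210:340],(400,600)[::1],interpolation=cv2.INTER_CUBIC)
cv2.imwrite("pics/w3.png",np.vstack([cv2.resize(i,(400,300)),cv2.resize(k[220:370,320:520],(400,300),interpolation=cv2.INTER_CUBIC)]))
M=cv2.imread("pics/w3.png");cv2.imwrite("pics/w3.png",np.hstack([M,cv2.resize(j[180:390,200:340],(400,600),interpolation=cv2.INTER_CUBIC)]))
E
```

```text
{'time': 8.425, 'tool_pos': [0.5112, 0.2178, 0.31], 'ee_rot': [2.3318, 2.1053, -0.001], 'contact_force': [0.2369, -0.0402, -0.5716], 'gripper_width': 0.0072}
```

View pics/w3.png

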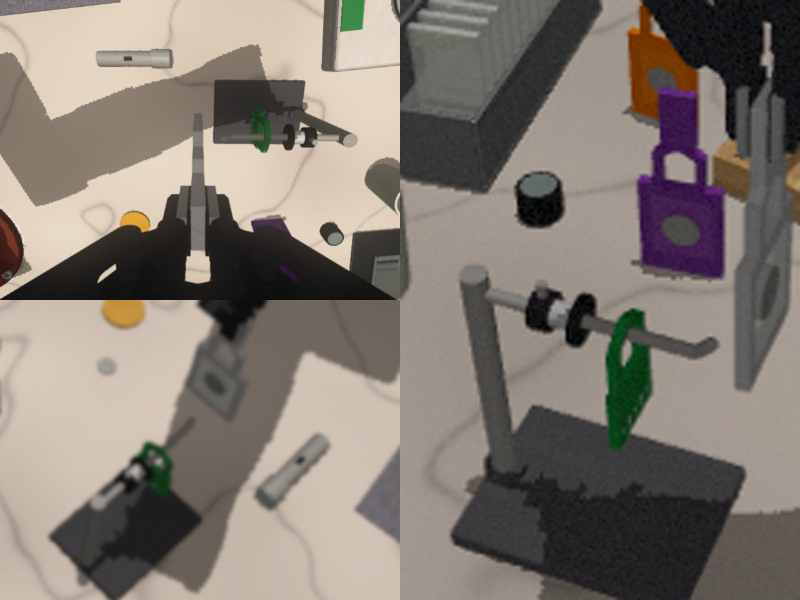

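Wrist panel (shown at 1/1.6 scale): peg tip (220,137), gauge (261,130), buffer face (288,138), upright top (350,139). The hanger is held straight and vertical, just in front of the tip. I'll refine the peg from this view and the other two.

```bash
python3 - <<'E'
from h import *
m=cams.camera_model("wrist");m["T"]=np.load("w3T.npy");a=cams.camera_model("scene");b=cams.camera_model("side")
up,e=tri((m,560,222),(a,368.8,320.9),(b,225.9,276));print("up",up.round(4),e)
tp,e=tri((m,352,219),(a,415.4,280.1),(b,309.6,300.6));print("tip",tp.round(4),e)
u2=plane(m,560,222,.178);t2=plane(m,354,219,.174);print(u2.round(4),t2.round(4),np.degrees(np.arctan2(*(u2-t2)[1::-1])),np.linalg.norm(u2-t2))
print("buf",plane(m,285*1.6,137*1.6,.165).round(4),"gauge",plane(m,261*1.6,112*1.6,.17).round(4),plane(m,267*1.6,150*1.6,.17).round(4))
# side view corroboration: hanger underside corners (crop scale 400/140, 600/210)
for q in((737,388),(778,325)):
    U=200+(q[0]-400)/2.857;V=180+q[1]/2.857;print(plane(b,U,V,.1804).round(4))
# dark foot in wrist
for q in((215,81),(305,81),(299,145),(213,142)):print("foot",plane(m,q[0]*1.6,q[1]*1.6,.008).round(4))
print("proj own tcp",proj(m,[.5112,.2178,.31]))
E
```

```text
up [0.677  0.2016 0.1777] [np.float64(1.1), np.float64(0.3), np.float64(1.0)]
tip [0.5372 0.2163 0.1739] [np.float64(2.7), np.float64(1.2), np.float64(1.7)]
[0.6756 0.2024 0.178 ] [0.5362 0.2176 0.174 ] -6.248133609818806 0.1402815039225912
buf [0.6092 0.2076 0.165 ] gauge [0.5816 0.2401 0.17  ] [0.5872 0.1957 0.17  ]
[0.5179 0.2466 0.1804]
[0.5081 0.199  0.1804]
foot [0.5438 0.2678 0.008 ]
foot [0.6919 0.2526 0.008 ]
foot [0.6839 0.1422 0.008 ]
foot [0.5317 0.1633 0.008 ]
proj own tcp [319.18554003 318.31478214]
```

Request:
{"method": "carry_out", "body": {"targets": [{"xyz":[0,0.03,-0.6],"roll":0},{"xyz":[0,0,-1],"roll":0},{"xyz":[0,0,-1],"roll":0},{"xyz":[0,0,-0.7],"roll":0},{"xyz":[0,0,-0.33],"roll":0},{"xyz":[0,0,0],"roll":0},{"xyz":[0,0,0],"roll":0}]}}

```text
time: 9.45
tool_pos: [0.5119, 0.2194, 0.2023]
ee_rot: [2.331, 2.105, 0.002]
contact_force: [0.5, 1.0, -1.6]
gripper_width: 0.0073
gripper_force: 44.2
```

```bash
python3 - <<'E'
from h import *
s=readout.state();print({k:np.round(s[k],4).tolist() for k in("time","tool_pos","ee_rot","contact_force","wrist_torque")})
m=cams.camera_model("wrist");i=cams.camera("wrist")[:,:,::-1];j=cams.camera("side")[:,:,::-1];k=cams.camera("scene")[:,:,::-1]
np.save("w4T.npy",m["T"])
L=np.vstack([cv2.resize(i,(400,300)),cv2.resize(k[250:340,360:480],(400,300),interpolation=cv2.INTER_CUBIC)])
cv2.imwrite("pics/w4.png",np.hstack([L,cv2.resize(j[220:370,230:330],(400,600),interpolation=cv2.INTER_CUBIC)]))
E
```

```text
{'time': 9.45, 'tool_pos': [0.5119, 0.2194, 0.2023], 'ee_rot': [2.3309, 2.1053, 0.0021], 'contact_force': [0.479, 1.0371, -1.5888], 'wrist_torque': [-0.0559, 0.0421, 0.0062]}
```

View pics/w4.png

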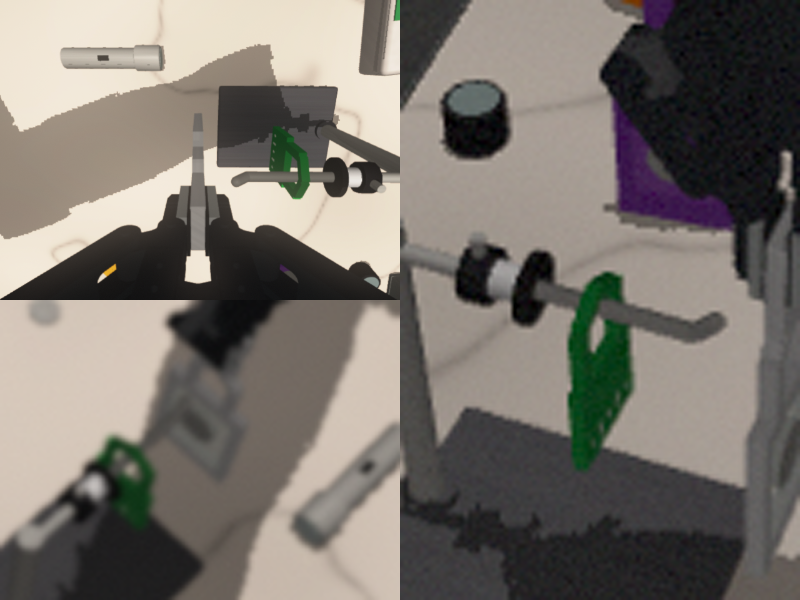

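The hanger is in front of the tip with clear space: the tip is at wrist panel (238,182), and the gauge and buffer are beyond it, undisturbed. A quick lateral check against this closer view.

```bash
python3 - <<'E'
from h import *
m=cams.camera_model("wrist");m["T"]=np.load("w4T.npy")
print(plane(m,380,291,.174),plane(m,262*1.6,177.5*1.6,.165),plane(m,320*1.6,177*1.6,.165),plane(m,326*1.6,177*1.6,.165))
# hanger tab top (held): rear/front ends, and lower plate end edge
print(plane(m,197*1.6,256*1.6,.2355),plane(m,200*1.6,188*1.6,.2023-.019+.03))
b=cams.camera_model("side")
s=lambda X,Y:(230+(X-400)/4,220+Y/4)
print("tip side",plane(b,*s(715,322),.174),"elbow",plane(b,*s(697,333),.165))
E
```

```text
[0.53909709 0.21477861 0.174     ] [0.55867961 0.21217085 0.165     ] [0.60195684 0.20816491 0.165     ] [0.60642955 0.2077089  0.165     ]
[0.50902984 0.20545681 0.2355    ] [0.51340917 0.23208994 0.2133    ]
tip side [0.54011231 0.21520464 0.174     ] elbow [0.54751632 0.21408006 0.165     ]
```

Request:
{"method": "carry_out", "body": {"targets": [{"xyz":[0.28,-0.035,0],"roll":0},{"xyz":[0.28,-0.035,0],"roll":0},{"xyz":[0.28,-0.035,0],"roll":0},{"xyz":[0.28,-0.035,0],"roll":0},{"xyz":[0.28,-0.035,0],"roll":0},{"xyz":[0.28,-0.035,0],"roll":0},{"xyz":[0,0,0],"roll":0},{"xyz":[0,0,0],"roll":0}]}}

```text
time: 10.6
tool_pos: [0.5615, 0.213, 0.2012]
ee_rot: [-2.331, -2.106, 0.0]
contact_force: [-0.4, -0.1, -1.2]
gripper_width: 0.0074
gripper_force: 44.2
```

Request:
{"method": "carry_out", "body": {"targets": [{"xyz":[0,0,-0.15],"roll":0},{"xyz":[0,0,-0.15],"roll":0},{"xyz":[0,0,-0.05],"roll":0},{"xyz":[0,0,0],"roll":0},{"xyz":[0,0,0],"roll":0}]}}

```text
time: 11.22
tool_pos: [0.5618, 0.213, 0.1909]
ee_rot: [2.331, 2.106, 0.0]
contact_force: [1.2, 0.0, -0.7]
gripper_width: 0.0073
gripper_force: 44.2
```

Request:
{"method": "carry_out", "body": {"targets": [{"xyz":[0,0,-0.04],"roll":0},{"xyz":[0,0,-0.04],"roll":0},{"xyz":[0,0,0],"roll":0},{"xyz":[0,0,0],"roll":0}]}}

```text
time: 11.72
tool_pos: [0.5617, 0.213, 0.1884]
ee_rot: [-2.331, -2.106, 0.0]
contact_force: [0.1, -0.0, -1.5]
gripper_width: 0.0075
gripper_force: 44.2
```

Request:
{"method": "carry_out", "body": {"targets": [{"xyz":[0,0,-0.03],"roll":0},{"xyz":[0,0,-0.03],"roll":0},{"xyz":[0,0,0],"roll":0},{"xyz":[0,0,0],"roll":0}]}}

```text
time: 12.22
tool_pos: [0.5617, 0.213, 0.1866]
ee_rot: [-2.331, -2.106, 0.0]
contact_force: [-0.5, -0.8, -0.8]
gripper_width: 0.0075
gripper_force: 44.2
```

Request:
{"method": "carry_out", "body": {"targets": [{"xyz":[0,0,-0.03],"roll":0},{"xyz":[0,0,0],"roll":0},{"xyz":[0,0,0],"roll":0}]}}

```text
time: 12.6
tool_pos: [0.5619, 0.2131, 0.1861]
ee_rot: [2.331, 2.106, 0.001]
contact_force: [-1.4, 0.2, 5.6]
gripper_width: 0.0073
gripper_force: 45.2
```

Request:
{"method": "carry_out", "body": {"targets": [{"xyz":[0,0,-0.03],"roll":0},{"xyz":[0,0,0],"roll":0},{"xyz":[0,0,0],"roll":0}]}}

```text
time: 12.98
tool_pos: [0.562, 0.2132, 0.186]
ee_rot: [2.331, 2.106, 0.002]
contact_force: [-3.2, -0.6, 10.6]
gripper_width: 0.0074
gripper_force: 46.4
```

Peg contact felt at TCP z 0.1862, as predicted. Easing up about 1–2 mm, then sliding back until the buffer is felt.

Request:
{"method": "carry_out", "body": {"targets": [{"xyz":[0,0,0.07],"roll":0},{"xyz":[0,0,0],"roll":0},{"xyz":[0.15,-0.015,0],"roll":0},{"xyz":[0.15,-0.015,0],"roll":0},{"xyz":[0.15,-0.015,0],"roll":0},{"xyz":[0.15,-0.015,0],"roll":0},{"xyz":[0.1,-0.01,0],"roll":0},{"xyz":[0.1,-0.01,0],"roll":0},{"xyz":[0,0,0],"roll":0},{"xyz":[0,0,0],"roll":0}]}}

```text
time: 14.22
tool_pos: [0.5857, 0.2106, 0.1869]
ee_rot: [-2.331, -2.106, -0.0]
contact_force: [-0.4, 0.2, -1.9]
gripper_width: 0.0075
gripper_force: 44.2
```

Request:
{"method": "carry_out", "body": {"targets": [{"xyz":[0.07,-0.007,0],"roll":0},{"xyz":[0.07,-0.007,0],"roll":0},{"xyz":[0,0,0],"roll":0},{"xyz":[0,0,0],"roll":0}]}}

```text
time: 14.72
tool_pos: [0.59, 0.2102, 0.1869]
ee_rot: [2.331, 2.106, 0.0]
contact_force: [-0.4, -0.3, -1.7]
gripper_width: 0.0072
gripper_force: 44.3
```

Request:
{"method": "carry_out", "body": {"targets": [{"xyz":[0.05,-0.005,0],"roll":0},{"xyz":[0.05,-0.005,0],"roll":0},{"xyz":[0,0,0],"roll":0},{"xyz":[0,0,0],"roll":0}]}}

```text
time: 15.22
tool_pos: [0.593, 0.2099, 0.1869]
ee_rot: [2.331, 2.106, 0.0]
contact_force: [-0.1, 0.3, -0.3]
gripper_width: 0.0073
gripper_force: 44.2
```

Request:
{"method": "carry_out", "body": {"targets": [{"xyz":[0.05,-0.005,0],"roll":0},{"xyz":[0,0,0],"roll":0},{"xyz":[0,0,0],"roll":0}]}}

```text
time: 15.6
tool_pos: [0.5944, 0.2097, 0.1869]
ee_rot: [2.331, 2.106, -0.0]
contact_force: [0.2, -0.1, -0.9]
gripper_width: 0.0075
gripper_force: 44.2
```

Request:
{"method": "carry_out", "body": {"targets": [{"xyz":[0.05,-0.005,0],"roll":0},{"xyz":[0,0,0],"roll":0},{"xyz":[0,0,0],"roll":0}]}}

```text
time: 15.98
tool_pos: [0.596, 0.2096, 0.1869]
ee_rot: [2.331, 2.106, 0.0]
contact_force: [-0.5, -0.2, -1.4]
gripper_width: 0.0075
gripper_force: 44.2
```

Request:
{"method": "carry_out", "body": {"targets": [{"xyz":[0.04,-0.004,0],"roll":0},{"xyz":[0,0,0],"roll":0},{"xyz":[0,0,0],"roll":0}]}}

```text
time: 16.35
tool_pos: [0.5972, 0.2095, 0.1869]
ee_rot: [2.331, 2.106, 0.0]
contact_force: [0.8, -0.1, -0.5]
gripper_width: 0.0076
gripper_force: 44.2
```

Request:
{"method": "carry_out", "body": {"targets": [{"xyz":[0.04,-0.004,0],"roll":0},{"xyz":[0,0,0],"roll":0},{"xyz":[0,0,0],"roll":0}]}}

```text
time: 16.73
tool_pos: [0.5984, 0.2093, 0.1869]
ee_rot: [2.331, 2.106, 0.0]
contact_force: [-0.2, 0.2, -0.2]
gripper_width: 0.0075
gripper_force: 44.2
```

Request:
{"method": "carry_out", "body": {"targets": [{"xyz":[0.04,-0.004,0],"roll":0},{"xyz":[0,0,0],"roll":0},{"xyz":[0,0,0],"roll":0}]}}

```text
time: 17.1
tool_pos: [0.5996, 0.2092, 0.1869]
ee_rot: [2.331, 2.106, 0.0]
contact_force: [0.7, -0.1, -0.2]
gripper_width: 0.0072
gripper_force: 44.2
```

Request:
{"method": "carry_out", "body": {"targets": [{"xyz":[0.04,-0.004,0],"roll":0},{"xyz":[0,0,0],"roll":0},{"xyz":[0,0,0],"roll":0}]}}

```text
time: 17.48
tool_pos: [0.6008, 0.2091, 0.1869]
ee_rot: [2.331, 2.106, 0.0]
contact_force: [-0.3, -1.2, -0.8]
gripper_width: 0.0073
gripper_force: 44.2
```

Request:
{"method": "carry_out", "body": {"targets": [{"xyz":[0.04,-0.004,0],"roll":0},{"xyz":[0,0,0],"roll":0},{"xyz":[0,0,0],"roll":0}]}}

```text
time: 17.85
tool_pos: [0.602, 0.209, 0.1869]
ee_rot: [2.331, 2.106, 0.0]
contact_force: [0.2, 0.8, -1.6]
gripper_width: 0.007
gripper_force: 44.2
```

Request:
{"method": "carry_out", "body": {"targets": [{"xyz":[0.04,-0.004,0],"roll":0},{"xyz":[0,0,0],"roll":0},{"xyz":[0,0,0],"roll":0}]}}

```text
time: 18.23
tool_pos: [0.6028, 0.2089, 0.1868]
ee_rot: [-2.331, -2.106, 0.001]
contact_force: [-2.5, 0.7, 0.9]
gripper_width: 0.0075
gripper_force: 44.5
```

Contact is beginning. Smaller steps from here.

Request:
{"method": "carry_out", "body": {"targets": [{"xyz":[0.03,-0.003,0],"roll":0},{"xyz":[0,0,0],"roll":0},{"xyz":[0,0,0],"roll":0}]}}

```text
time: 18.6
tool_pos: [0.6034, 0.2089, 0.1868]
ee_rot: [-2.33, -2.105, 0.001]
contact_force: [-4.8, 0.7, 1.7]
gripper_width: 0.0074
gripper_force: 44.6
```

Request:
{"method": "carry_out", "body": {"targets": [{"xyz":[0.03,-0.003,0],"roll":0},{"xyz":[0,0,0],"roll":0},{"xyz":[0,0,0],"roll":0}]}}

```text
time: 18.98
tool_pos: [0.6039, 0.2088, 0.1868]
ee_rot: [-2.33, -2.105, 0.002]
contact_force: [-7.1, 1.3, 3.1]
gripper_width: 0.0074
gripper_force: 44.8
```

Request:
{"method": "carry_out", "body": {"targets": [{"xyz":[0.01,-0.001,0],"roll":0},{"xyz":[0,0,0],"roll":0},{"xyz":[0,0,0],"roll":0},{"xyz":[0,0,0],"roll":0},{"xyz":[0,0,0],"roll":0},{"xyz":[0,0,0],"roll":0},{"xyz":[0,0,0],"roll":0},{"xyz":[0,0,0],"roll":0},{"xyz":[0,0,0],"roll":0},{"xyz":[0,0,0],"roll":0},{"xyz":[0,0,0],"roll":0},{"xyz":[0,0,0],"roll":0}]}}

```text
time: 20.48
tool_pos: [0.604, 0.2088, 0.1868]
ee_rot: [-2.33, -2.105, 0.003]
contact_force: [-8.1, 1.3, 2.9]
gripper_width: 0.0077
gripper_force: 44.8
```

Held at about 7–8 N for more than a second. Easing off most of the push, seating the eye on the peg, then opening gently.

Request:
{"method": "carry_out", "body": {"targets": [{"xyz":[-0.04,0.004,0],"roll":0},{"xyz":[-0.04,0.004,0],"roll":0},{"xyz":[0,0,-0.02],"roll":0},{"xyz":[0,0,0],"roll":0},{"xyz":[0,0,0],"roll":0}]}}

```text
time: 21.1
tool_pos: [0.6029, 0.2089, 0.1863]
ee_rot: [2.331, 2.106, 0.0]
contact_force: [-1.8, 0.9, 1.1]
gripper_width: 0.0073
gripper_force: 44.5
```

Request:
{"method": "carry_out", "body": {"targets": [{"xyz":[0,0,0],"roll":0},{"xyz":[0,0,0],"roll":0},{"xyz":[0,0,0],"roll":0},{"xyz":[0,0,0],"roll":0},{"xyz":[0,0,0],"roll":0},{"xyz":[0,0,0],"roll":0}], "jaw": 0.15, "squeeze": 20}}

```text
time: 21.85
tool_pos: [0.6028, 0.2089, 0.1863]
ee_rot: [2.331, 2.106, 0.0]
contact_force: [-0.1, 0.5, -0.1]
gripper_width: 0.0127
gripper_force: 0.0
```

Request:
{"method": "carry_out", "body": {"targets": [{"xyz":[0,0,0],"roll":0},{"xyz":[0,0,0],"roll":0},{"xyz":[0,0,0],"roll":0},{"xyz":[0,0,0],"roll":0},{"xyz":[0,0,0],"roll":0},{"xyz":[0,0,0],"roll":0}], "jaw": 0.4}}

```text
time: 22.6
tool_pos: [0.6028, 0.2089, 0.1863]
ee_rot: [-2.331, -2.106, -0.0]
contact_force: [-0.8, 0.4, -0.8]
gripper_width: 0.034
gripper_force: 0.0
```

Request:
{"method": "carry_out", "body": {"targets": [{"xyz":[0,0,0.3],"roll":0},{"xyz":[0,0,0.5],"roll":0},{"xyz":[0,0,0.8],"roll":0},{"xyz":[0,0,1],"roll":0},{"xyz":[0,0,1],"roll":0},{"xyz":[0,0,0.5],"roll":0},{"xyz":[0,0,0],"roll":0},{"xyz":[0,0,0],"roll":0}]}}

```text
time: 23.6
tool_pos: [0.6027, 0.2088, 0.309]
ee_rot: [-2.331, -2.106, 0.001]
contact_force: [0.4, 0.1, 0.3]
gripper_width: 0.034
gripper_force: 0.0
```

```bash
python3 - <<'E'
from h import *
i=cams.camera("wrist")[:,:,::-1];j=cams.camera("side")[:,:,::-1];k=cams.camera("scene")[:,:,::-1]
L=np.vstack([cv2.resize(i,(400,300)),cv2.resize(k[250:340,350:470],(400,300),interpolation=cv2.INTER_CUBIC)])
cv2.imwrite("pics/w5.png",np.hstack([L,cv2.resize(j[220:370,215:315],(400,600),interpolation=cv2.INTER_CUBIC)]))
E
```

```text
(no output)
```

View pics/w5.png

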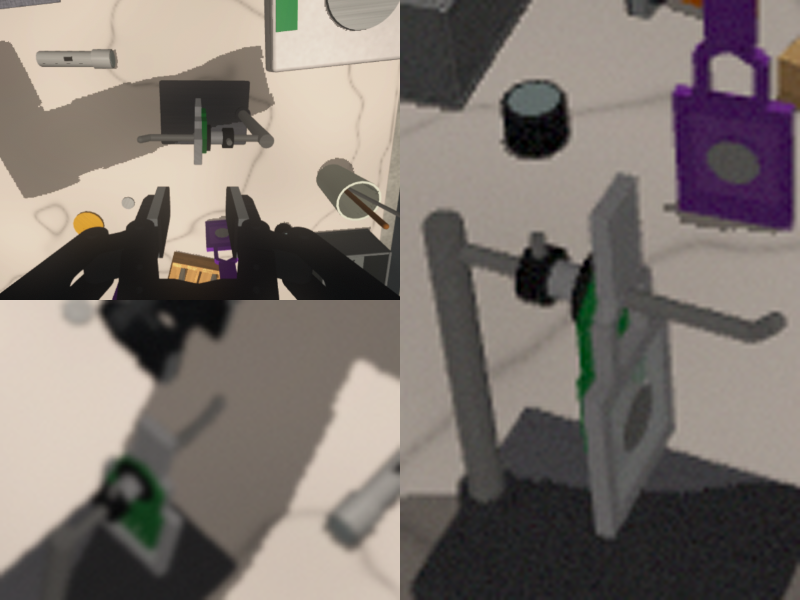

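The hanger hangs on the peg at side panel (625,360), directly against the green gauge. The gauge sits against the buffer disc at (585,290), everything is upright, and the gripper is clear. Handing in.

```bash
python3 -c "
from cell import manip
print(manip.close_job())"
```

```text
the job is handed in; nothing more can be done
None
```

The coin slab hangs on the hook in front of the green gauge: I pressed the pair on the buffer at about 7–8 N for over a second, let go with both hanging close together, and handed the job in at about 24 s.

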